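# Sort reagents and porcelain after the practical

### The arm

A 7-joint arm with a two-finger parallel gripper is mounted at the origin on the work surface. World frame = base frame: x ahead of the robot, y to its left, z up, the work surface at z = 0. Lengths are in m, angles in degrees, forces in N, time in s.
With the tool pointing down it reaches from about 0.35 to 0.9 m from the base axis. Payload 19.9 kg.
Tool frame: the origin (TCP) lies between the finger pads; the fingertips stand 14 mm ahead of it and the grasp point (between the pads) lies 5 mm behind it (nose_length is the distance from the TCP to the fingertips, in m); z points along the fingers, y is the line along which they close (so a half turn about z gives the same grasp; the last joint's range is limited). The gripper opens to 85 mm and grips with 20 to 120 N. Pads are 22 mm wide; open, the fingers measure 114 mm over their backs; the gripper's body (76 mm by 85 mm) begins 54 mm behind the grasp point. The pads swing forward as they close: fully open they stand 13 mm farther back than shut.
Start: joints at [63.913, 23.915, -0.59, 92.452, 0.269, 63.638, -3.037], TCP at [0.251, -0.572, 0.245] pointing down, gripper open.
Joint ranges: [-161.28, 161.28], [-22.2, 115.67], [-73.04, 71.86], [3.21, 147.25], [-68.34, 248.33], [10.77, 114.83], [-161.83, 161.83]. Speed limits (degrees/s): [108.29, 108.29, 136.94, 136.94, 172.46, 172.46, 172.46].

### API

Orientations are given as a 3x3 rotation matrix whose columns are the frame's x, y, z axes.
In Python, from bench import * gives the robot as it stands. The module is installed in compiled form; this text tells all that it offers.
- The arm moves only by the shell command python3 -m pendant 'ROWS' [FORCE]. ROWS is JSON, a list that holds one entry, the list of rows, each a list of 7 numbers: the shift along the world's x, y, z in units of 40 mm (1.0 is 40 mm), then the turn, a rotation vector about the world's x, y, z in units of 5 degrees (1.0 is 5 degrees), then the closure, from 0 (fully open) to 1 (shut). A call has 1 to 8 rows; each row shifts and turns the commanded pose from where the row before left it; what a row does not reach is not made up. A row lasts 1/10 s, in which the tool goes at most 50 mm and 8.59 degrees, less where a joint would pass 70% of its speed; a pose out of reach is approached as far as the arm can. A call is refused whole if a number of a shift passes 1 or a number of a turn 1, either way. A call with a gripper value outside its range is refused whole. The fingers move at their own pace and stop on an object; FORCE is the grip in N (left out, the last holds). Time passes only in rows, so rows that do not move let the fingers close. It gives the time, the measured TCP pose, the force, the opening and the grip force at its end, in the units of the state.
- state(): the state, without advancing time (a new reading comes with each control period).
- snapshot(name): name is "scene" or "top" or "wrist"; returns the picture (400x640x3 uint8, blue, green, red); there is no depth.
- camera_model(name): a dict with "K" (3x3 intrinsics, pixels), "D" ([k1, k2, p1, p2, k3] as OpenCV has them; the pictures are not rectified), "rvec" (rotation vector, rad) and "tvec" (3), from world to camera coordinates, as OpenCV has them; the wrist camera has in their place "mount" (4x4, takes a point from camera to tool coordinates, whose origin is the TCP and whose axes are the flange's). Camera axes: x right, y down, z forward; pixel columns grow to the right and rows downward; lengths in m; the calibration is good to about 2 mm. A picture is of the moment at which its call begins: read the wrist's pose just before it. camera_model takes no time and is no camera call.
- sign_off(): hands the job in; it is judged then, once.
Trained networks look in the newest picture that a camera, given by its name, has taken for a name from the list of things; names that differ only in an ending like _2 or _b are one class to them, and where a whole thing is asked for, a point or a joint stands for the part that bears it (a point fixed in the world has none). Each returns a list of dicts, best first, with "score" (0 to 1); they miss things now and then, are a little off and sometimes report something else, mostly with a low value. They report only what shows in the picture. A call takes as long as a camera call.
- boxes_of(camera, label): "xyz" ([x, y, z] in m, in world coordinates, good to about 4 mm: the middle of the surface that is visible of it).
- spot_point(camera, label): "xyz" ([x, y, z] in m, in world coordinates, good to about 4 mm: a listed point, or the origin of a listed thing).
The state is a dict: "t": time; "joints": joint angles; "joint_velocities": joint speeds; "joint_torque": joint torques, N m; "tool_pos": TCP position; "eef_rot": TCP orientation; "contact_force": force on the tool from outside, world axes, zero at the start; "wrist_torque": the same for the moment, N m; "opening": finger opening in m; "grasp_force": force on a finger pad.
Only numpy, scipy, OpenCV 4.12 (cv2) and the standard library are available. Lean on these libraries where they do the work, as an engineer would, in place of code of your own. Each camera call takes 0.05 s, during which the arm holds its last target. There are 200 camera calls.

### The job

Tidy up after the practical: stand the two wide white powder jars in the grey tray, one in each bay, stand the two slim bottles in the wooden block, one in each round recess, and stand the crucible in the middle of the round tile. Keep everything upright and set each thing down rather than dropping it; do not shift the mortar or the wash bottle.

Things in the scene. Friction and masses are not known exactly. Their poses are not given: they have to be found in the camera images.
- jar_a_mid (a point): Loose round powder jar of plain white plastic with a wide flat screw lid of the same diameter; 50 mm diameter, 64 mm tall, standing upright, about 0.14 kg. This one wears a paper label round its lower part. The point is its centre, half-way up (32 mm above its underside), z up along its axis.
- jar_b_mid (a point): Loose round powder jar of plain white plastic with a wide flat screw lid of the same diameter; 50 mm diameter, 64 mm tall, standing upright, about 0.14 kg. This one has no label. The point is its centre, half-way up (32 mm above its underside), z up along its axis.
- bottle_a_mid (a point): Loose slim round bottle of white plastic: body 38 mm diameter and straight-sided up to 66 mm, then a shoulder and a narrower top, 90 mm tall in all, standing upright, about 0.09 kg. Paper label; this one ends in a pointed dropper tip. The point is its centre, half-way up (45 mm above its underside), z up along its axis.
- bottle_b_mid (a point): Loose slim round bottle of white plastic: body 38 mm diameter and straight-sided up to 66 mm, then a shoulder and a narrower top, 90 mm tall in all, standing upright, about 0.09 kg. Paper label; this one ends in a flat-topped 24 mm cap. The point is its centre, half-way up (45 mm above its underside), z up along its axis.
- crucible_mid (a point): Loose small open white porcelain crucible, 40 mm outside diameter with straight sides from 12 mm up to the rim, narrowing to 32 mm at its foot, 36 mm tall, standing upright, about 0.04 kg. The point is its centre, half-way up (18 mm above its underside), z up along its axis.
- jar_tray: Fixed shallow rectangular grey plastic tray with one cross wall that makes two roughly square bays; outside 95 mm (own x) by 175 mm (own y), walls 5 mm thick, rim 16 mm above the bench. Bay centres lie at own y = +42.5 and -42.5 mm, x = 0; each bay is 85 by 80 mm inside and its floor is 5 mm above the bench. Origin: centre of its underside, on the bench.
- bottle_block: Fixed wooden block, 80 mm (own x) by 150 mm (own y) by 20 mm high, with two round recesses in its top, centred at own y = +37.5 and -37.5 mm, x = 0; each is 56 mm in diameter and its floor is 8 mm above the bench (12 mm deep). Origin: centre of its underside, on the bench.
- tile: Fixed flat round white ceramic tile, 80 mm diameter, 8 mm thick, without rim. Origin: centre of its underside, on the bench.
- mortar_mid (a point): Bystander, to be left alone: loose white porcelain mortar (round bowl), 76 mm diameter at the rim, 45 mm tall, with a short pestle that leans out over its rim, reaching 68 mm above the bench and 40 mm from the centre. The point lies on its axis, 22.5 mm above its underside.
- wash_bottle_mid (a point): Bystander, to be left alone: loose translucent wash bottle, 56 mm diameter, 94 mm to the top of its cap, with a thin bent nozzle that reaches 115 mm high and 37 mm to one side of its axis. The point lies on its axis, 47 mm above its underside.

How it is judged:
By the outcome, as a careful person would: the job done as asked, in the order asked, and still so for the second after the job is handed in, with the robot touching nothing.
It also fails if it takes over 138 s, if anything falls off the work surface, if the arm or the gripper's body presses on something with over 40 N, if the wrist force passes 120 N, or if a joint passes its speed limit or range.

## Working session

There is one attempt and no reset: what is moved stays moved. The work goes in short steps, Python scripts to look and compute and a shell command to move; the robot and the scene stay as the last step left them, time stands still between calls to the robot, and variables do not carry over. Pictures are saved under pics/ and viewed, at most 14 in all, crops included, and the job is handed in when it is done.

```bash
mkdir -p pics; cat > h.py <<'E'
from bench import *
import numpy as np, cv2
E
python3 - <<'E'
from h import *
for c in ("scene","top"):
    im=snapshot(c); cv2.imwrite(f"pics/{c}0.png",im)
    for l in ["jar_a_mid","bottle_a_mid","crucible_mid","jar_tray","bottle_block","tile","mortar_mid","wash_bottle_mid"]:
        print(c,l,[(np.round(d["xyz"],3).tolist(),round(d["score"],2)) for d in spot_point(c,l)[:4]])
s=state();print(s["t"],s["tool_pos"],np.round(s["eef_rot"],2),s["opening"])
E
```

```text
scene jar_a_mid [([0.425, 0.126, 0.033], 0.97)]
scene bottle_a_mid [([0.446, -0.005, 0.046], 0.71)]
scene crucible_mid [([0.496, 0.382, 0.019], 0.7), ([0.501, -0.385, 0.033], 0.69)]
scene jar_tray [([0.636, 0.235, 0.001], 0.97), ([0.382, 0.252, 0.023], 0.69), ([0.497, 0.383, 0.018], 0.46)]
scene bottle_block [([0.613, -0.011, -0.001], 0.72)]
scene tile [([0.61, -0.222, 0.005], 0.61)]
scene mortar_mid [([0.386, 0.252, 0.025], 0.92)]
scene wash_bottle_mid [([0.445, -0.128, 0.047], 0.82)]
top jar_a_mid [([0.426, 0.132, 0.033], 0.68)]
top bottle_a_mid [([0.446, -0.005, 0.04], 0.48)]
top crucible_mid [([0.495, 0.382, 0.018], 0.65)]
top jar_tray [([0.636, 0.237, 0.001], 0.56)]
top bottle_block [([0.614, -0.016, 0.0], 0.74), ([0.496, 0.378, 0.019], 0.74)]
top tile [([0.611, -0.225, 0.001], 0.73), ([0.499, -0.388, 0.032], 0.55)]
top mortar_mid [([0.388, 0.262, 0.023], 0.88)]
top wash_bottle_mid [([0.441, -0.122, 0.047], 0.6)]
0.9 [ 0.2512928  -0.57225824  0.24529296] [[ 0.92  0.4  -0.  ]
 [ 0.4  -0.92 -0.  ]
 [-0.    0.   -1.  ]] 0.08566471258415764
```

View pics/scene0.png

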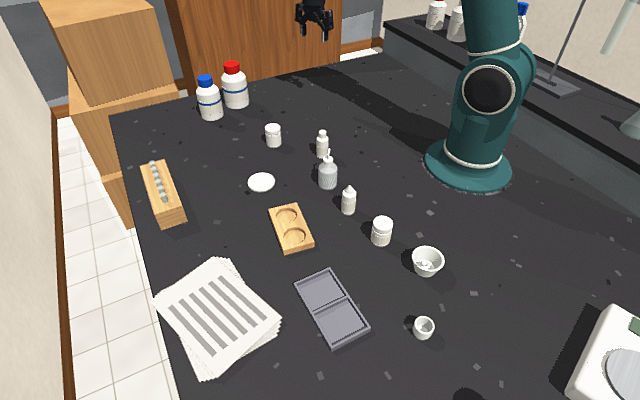

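View pics/top0.png

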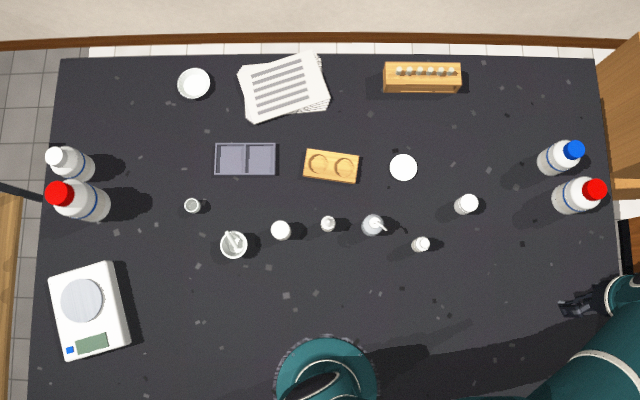

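```bash
python3 - <<'E'
from h import *
for n in("scene","top"):
    m=camera_model(n);R=cv2.Rodrigues(np.array(m["rvec"]))[0];print(n,(-R.T@np.array(m["tvec"])).round(3),np.round(m["K"],0).tolist())
    P={"jarA":(.425,.129,.032),"botA":(.446,-.005,.045),"cruc":(.496,.382,.018),"c2":(.5,-.387,.033),"tray":(.636,.236,0),"block":(.613,-.013,0),"tile":(.61,-.223,0),"mort":(.387,.256,.022),"wash":(.443,-.125,.047),"x":(.6,-.5,0)}
    for k,p in P.items(): print(k,cv2.projectPoints(np.array([p]),np.array(m["rvec"]),np.array(m["tvec"]),np.array(m["K"]),np.array(m["D"]))[0].ravel().round())
print(camera_model("wrist")["mount"])
E
```

```text
scene [0.86  0.603 0.744] [[377.0, 0.0, 325.0], [0.0, 377.0, 203.0], [0.0, 0.0, 1.0]]
jarA [382. 231.]
botA [348. 198.]
cruc [423. 329.]
c2 [273. 135.]
tray [329. 307.]
block [291. 229.]
tile [262. 182.]
mort [426. 264.]
wash [327. 172.]
x [234. 134.]
top [0.299 0.009 1.254] [[445.0, 0.0, 319.0], [0.0, 445.0, 199.0], [0.0, 0.0, 1.0]]
jarA [279. 230.]
botA [328. 222.]
cruc [192. 205.]
c2 [465. 204.]
tray [245. 159.]
block [331. 167.]
tile [403. 168.]
mort [234. 244.]
wash [372. 223.]
x [497. 172.]
[[-2.31404650e-04 -9.56701188e-01 -2.91071784e-01  7.46194040e-02]
 [ 9.99999796e-01 -4.79504283e-05 -6.37404177e-04 -3.00829948e-04]
 [ 5.95848316e-04 -2.91071872e-01  9.56701003e-01 -1.27506342e-01]
 [ 0.00000000e+00  0.00000000e+00  0.00000000e+00  1.00000000e+00]]
```

The scene matches the nets: the jars are at top-view (280,230) and (466,204), and the bottles at (328,223) and (421,244). The crucible is at (192,205), the tray at (245,159), the block at (331,167) and the tile at (403,168). The net called the jar at (466,204) a crucible or tile, and the picture shows otherwise. I'll move over the far jar and measure the yaw of the fixtures.

```bash
python3 -m pendant '[[[0.78,0.58,0,0,0,1,0],[0.78,0.58,0,0,0,1,0],[0.78,0.58,0,0,0,1,0],[0.78,0.58,0,0,0,1,0],[0.78,0.58,0,0,0,1,0],[0.78,0.58,0,0,0,1,0],[0.78,0.58,0,0,0,1,0],[0.78,0.58,0,0,0,1,0]]]' 30; python3 -m pendant '[[[0,0,0,0,0,1,0],[0,0,0,0,0,1,0],[0,0,0,0,0,1,0],[0,0,0,0,0,1,0],[0,0,0,0,0,1,0],[0,0,0,0,0,0.3,0],[0,0,0,0,0,0,0]]]'
cat >> h.py <<'E'
def ray(n,px):
    m=camera_model(n);K=np.array(m["K"]);D=np.array(m["D"])
    u=cv2.undistortPoints(np.array(px,float).reshape(-1,1,2),K,D).reshape(-1,2)
    d=np.c_[u,np.ones(len(u))]
    if n=="wrist":
        s=state();M=np.array(m["mount"]);R=np.array(s["eef_rot"])
        return np.array(s["tool_pos"])+R@M[:3,3],d@(R@M[:3,:3]).T
    R=cv2.Rodrigues(np.array(m["rvec"]))[0];return -R.T@np.array(m["tvec"]),d@R
def plane(n,px,z):
    o,d=ray(n,px);return o[:2]+d[:,:2]*((z-o[2])/d[:,2])[:,None]
def nets(n,*ls):
    snapshot(n)
    for l in ls: print(n,l,[(np.round(d["xyz"],3).tolist(),round(d["score"],2)) for d in spot_point(n,l)[:4]])
E
python3 - <<'E'
from h import *
s=state();print(s["t"],s["tool_pos"].round(4) ,np.round(s["eef_rot"],3).tolist())
im=cv2.imread("pics/top0.png").astype(int);b,g,r=im[...,0],im[...,1],im[...,2]
for name,mask,win,z in (("tray",(b>75)&(b-r>8),(200,130,290,190),.016),("block",(r-b>40),(290,140,370,195),.02),("tile",(b>150),(380,145,425,190),.008)):
    m=np.zeros(b.shape,np.uint8);x0,y0,x1,y1=win;m[y0:y1,x0:x1]=mask[y0:y1,x0:x1]
    cs=cv2.findContours(m,0,1)[0];c=max(cs,key=cv2.contourArea)
    p=plane("top",c.reshape(-1,2),z);rc=cv2.minAreaRect((p*1000).astype(np.float32));print(name,rc)
nets("wrist","jar_a_mid")
nets("top","jar_b_mid","bottle_b_mid")
E
```

```text
t: 1.7
tool_pos: [0.502, -0.3856, 0.2454]
eef_rot: [[0.44, 0.898, 0.0], [0.898, -0.44, -0.0], [-0.0, 0.0, -1.0]]
contact_force: [-0.0, -0.5, 0.5]
opening: 0.0854
grasp_force: 0.0
t: 2.4
tool_pos: [0.5008, -0.3867, 0.2452]
eef_rot: [[-0.002, 1.0, -0.0], [1.0, 0.002, 0.0], [0.0, -0.0, -1.0]]
contact_force: [-0.5, -0.6, -0.4]
opening: 0.0854
grasp_force: 0.0
2.4 [ 0.5008 -0.3867  0.2452] [[-0.002, 1.0, -0.0], [1.0, 0.002, 0.0], [0.0, -0.0, -1.0]]
tray ((633.80126953125, 236.44984436035156), (98.33541107177734, 176.2570037841797), 0.028078867122530937)
block ((611.9622802734375, -12.053764343261719), (152.98037719726562, 85.75106811523438), 81.5229721069336)
tile ((611.5008544921875, -221.41256713867188), (75.46408081054688, 77.71182250976562), 88.56925964355469)
wrist jar_a_mid []
top jar_b_mid [([0.498, -0.39, 0.034], 0.84), ([0.496, 0.381, 0.018], 0.15)]
top bottle_b_mid [([0.388, -0.256, 0.045], 0.46)]
```

```bash
python3 - <<'E'
from h import *
im=snapshot("wrist");cv2.imwrite("pics/w1.png",im)
E
```

```text
(no output)
```

View pics/w1.png

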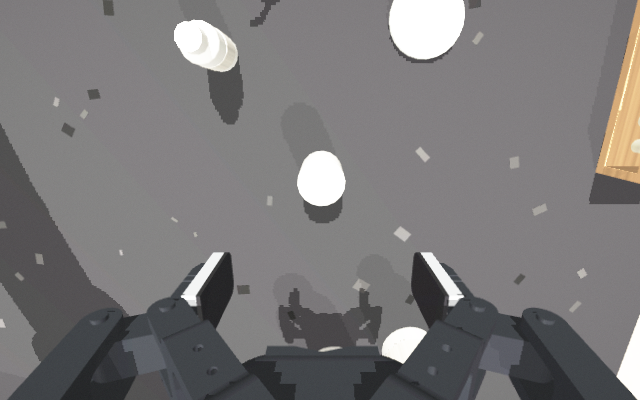

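The unlabelled jar (jar_b) is centred at about (321,178), between the fingers. The cap bottle is at (205,45) and the tile at (427,20). I'll measure the blobs on their top planes with the calibration.

```bash
cat >> h.py <<'E'
def near(n,xy,z0,z1,rad,r=.07):
    """fit of vertical cylinder (x,y) to the white blob near xy by silhouette centroid"""
    from scipy.optimize import least_squares
    im=snapshot(n);m=camera_model(n);K=np.array(m["K"]);D=np.array(m["D"])
    if n=="wrist":
        s=state();M=np.array(m["mount"]);R=np.array(s["eef_rot"])
        Rw=(R@M[:3,:3]).T;t=-Rw@(np.array(s["tool_pos"])+R@M[:3,3])
    else: Rw=cv2.Rodrigues(np.array(m["rvec"]))[0];t=np.array(m["tvec"]).ravel()
    P=lambda p:cv2.projectPoints(np.array(p,float).reshape(-1,3),cv2.Rodrigues(Rw)[0],t,K,D)[0].reshape(-1,2)
    th=np.linspace(0,6.283,40)
    def hull(xy):
        pts=[(xy[0]+q*np.cos(a),xy[1]+q*np.sin(a),z) for z,q in zip((z0,z1),(rad if np.ndim(rad) else (rad,rad))) for a in th]
        h=cv2.convexHull(P(pts).astype(np.float32));mm=cv2.moments(h);return np.array([mm["m10"],mm["m01"]])/mm["m00"],mm["m00"]
    w=(im.min(2)>135).astype(np.uint8);nl,lab,st,ce=cv2.connectedComponentsWithStats(w)
    c,a=hull(xy);k=min((i for i in range(1,nl) if st[i,4]>.3*a),key=lambda i:np.hypot(*(ce[i]-c)))
    f=least_squares(lambda q:hull(q)[0]-ce[k],xy,x_scale=.01,diff_step=1e-3)
    print(n,"pix",ce[k].round(1),"area",st[k,4],"model",round(hull(f.x)[1]),"xy",f.x.round(4),"tool",np.round(state()["tool_pos"],4));return f.x
E
python3 - <<'E'
from h import *
near("wrist",[.499,-.388],0,.064,.025)
near("top",[.499,-.388],0,.064,.025)
E
```

```text
wrist pix [320.9 178.4] area 2151 model 2096 xy [ 0.5    -0.3883] tool [ 0.5009 -0.3866  0.2453]
top pix [465.9 203.7] area 382 model 387 xy [ 0.5001 -0.3902] tool [ 0.501  -0.3866  0.2453]
```

```bash
python3 -m pendant '[[[-0.02,-0.06,-0.9,0,0,0,0],[0,0,-1,0,0,0,0],[0,0,-1,0,0,0,0],[0,0,-1,0,0,0,0],[0,0,-0.8,0,0,0,0],[0,0,-0.43,0,0,0,0],[0,0,0,0,0,0,0],[0,0,0,0,0,0,0.3]]]' 30; python3 -m pendant '[[[0,0,0,0,0,0,0.6],[0,0,0,0,0,0,0.8],[0,0,0,0,0,0,0.8],[0,0,0,0,0,0,0.8],[0,0,0,0,0,0,0.8]]]'
```

```text
t: 3.6
tool_pos: [0.5007, -0.3894, 0.0412]
eef_rot: [[-0.004, 1.0, 0.001], [1.0, 0.004, -0.001], [-0.001, 0.001, -1.0]]
contact_force: [0.3, -0.3, 0.5]
opening: 0.0729
grasp_force: 0.0
t: 4.1
tool_pos: [0.5009, -0.3896, 0.0419]
eef_rot: [[-0.004, 1.0, 0.002], [1.0, 0.004, -0.002], [-0.002, 0.002, -1.0]]
contact_force: [-1.8, 1.2, 8.4]
opening: 0.049
grasp_force: 29.8
```

```bash
python3 -m pendant '[[[0,0,0.3,0,0,0,0.8],[0,0,0.7,0,0,0,0.8],[0,0,1,0,0,0,0.8],[0.1,0.4,0.3,0,0,0,0.8],[0.2,0.8,0,0,0,0,0.8],[0.2,1,0,0,0,0,0.8],[0.2,1,0,0,0,0,0.8],[0.2,1,0,0,0,0,0.8]]]'; python3 -m pendant '[[[0.2,1,0,0,0,0,0.8],[0.2,1,0,0,0,0,0.8],[0.2,1,0,0,0,0,0.8],[0.2,1,0,0,0,0,0.8],[0.2,1,0,0,0,0,0.8],[0.2,1,0,0,0,0,0.8],[0.2,1,0,0,0,0,0.8],[0.2,1,0,0,0,0,0.8]]]'; python3 -m pendant '[[[0.2,1,0,0,0,0,0.8],[0.2,1,0,0,0,0,0.8],[0.2,1,0,0,0,0,0.8],[0.2,0.8,0,0,0,0,0.8],[0.05,0.5,0,0,0,0,0.8],[0,0.2,0,0,0,0,0.8],[0,0,0,0,0,0,0.8],[0,0,0,0,0,0,0.8]]]'
python3 - <<'E'
from h import *
nets("wrist","jar_tray")
E
```

```text
t: 4.9
tool_pos: [0.5363, -0.2192, 0.1331]
eef_rot: [[-0.004, 1.0, 0.001], [1.0, 0.004, -0.001], [-0.001, 0.001, -1.0]]
contact_force: [1.2, 0.7, -0.9]
opening: 0.0492
grasp_force: 31.6
t: 5.7
tool_pos: [0.6001, 0.101, 0.1331]
eef_rot: [[-0.004, 1.0, 0.001], [1.0, 0.004, -0.0], [-0.0, 0.001, -1.0]]
contact_force: [-0.2, 0.5, -1.3]
opening: 0.0493
grasp_force: 31.6
t: 6.5
tool_pos: [0.6343, 0.2772, 0.1322]
eef_rot: [[-0.002, 1.0, 0.0], [1.0, 0.002, -0.001], [-0.001, 0.0, -1.0]]
contact_force: [0.4, 0.1, -1.3]
opening: 0.0494
grasp_force: 31.6
wrist jar_tray []
```

```bash
python3 -m pendant '[[[0.03,0,-0.5,0,0,0,0.8],[0,0,-0.8,0,0,0,0.8],[0,0,-0.5,0,0,0,0.8],[0,0,-0.2,0,0,0,0.8],[0,0,-0.05,0,0,0,0.8],[0,0,-0.05,0,0,0,0.8],[0,0,0,0,0,0,0.8],[0,0,0,0,0,0,0.8]]]'
```

```text
t: 7.4
tool_pos: [0.6357, 0.2791, 0.049]
eef_rot: [[-0.004, 1.0, 0.001], [1.0, 0.004, 0.0], [0.0, 0.001, -1.0]]
contact_force: [0.4, -0.0, -0.8]
opening: 0.0495
grasp_force: 31.6
```

```bash
python3 -m pendant '[[[0,0,-0.03,0,0,0,0.8],[0,0,-0.02,0,0,0,0.8],[0,0,0,0,0,0,0.8]]]'
```

```text
t: 7.7
tool_pos: [0.6356, 0.2792, 0.047]
eef_rot: [[-0.004, 1.0, 0.001], [1.0, 0.004, 0.0], [0.0, 0.001, -1.0]]
contact_force: [-2.8, -2.0, 8.8]
opening: 0.0492
grasp_force: 32.3
```

```bash
python3 -m pendant '[[[0,0,0,0,0,0,0.4],[0,0,0,0,0,0,0.1],[0,0,0,0,0,0,0],[0,0,0.4,0,0,0,0],[0,0,1,0,0,0,0],[0,0,1,0,0,0,0],[-0.5,-0.3,1,0,0,0,0],[-0.9,-0.65,0.5,0,0,0,0]]]';  python3 -m pendant '[[[-0.9,-0.65,0,0,0,0,0],[-0.9,-0.65,0,0,0,0,0],[-0.9,-0.65,0,0,0,0,0],[-0.9,-0.65,0,0,0,0,0],[-0.26,-0.2,0,0,0,0,0],[0,0,0,0,0,0,0],[0,0,0,0,0,0,0]]]'
python3 - <<'E'
from h import *
near("top",[.425,.129],0,.064,.025)
near("wrist",[.425,.129],0,.064,.025)
near("top",[.635,.279],.005,.069,.025)
E
```

```text
t: 8.5
tool_pos: [0.5802, 0.2427, 0.2063]
eef_rot: [[-0.005, 1.0, 0.004], [1.0, 0.005, 0.003], [0.003, 0.004, -1.0]]
contact_force: [0.2, -0.2, -0.6]
opening: 0.0852
grasp_force: 0.0
t: 9.2
tool_pos: [0.4258, 0.1295, 0.203]
eef_rot: [[-0.004, 1.0, 0.002], [1.0, 0.004, 0.0], [0.0, 0.002, -1.0]]
contact_force: [-0.2, 0.3, -0.2]
opening: 0.0853
grasp_force: 0.0
top pix [327.3 223.2] area 173 model 306 xy [ 0.444 -0.003] tool [0.4259 0.1298 0.2027]
wrist pix [321.2 189.6] area 2760 model 2788 xy [0.4254 0.1273] tool [0.4258 0.1298 0.2024]
top pix [242.2 157.2] area 1192 model 361 xy [0.6306 0.2379] tool [0.4256 0.1298 0.2022]
```

```bash
python3 -m pendant '[[[0,-0.06,-0.5,0,0,0,0],[0,0,-1,0,0,0,0],[0,0,-1,0,0,0,0],[0,0,-1,0,0,0,0],[0,0,-0.5,0,0,0,0],[0,0,0,0,0,0,0],[0,0,0,0,0,0,0],[0,0,0,0,0,0,0.4]]]'; python3 -m pendant '[[[0,0,0,0,0,0,0.6],[0,0,0,0,0,0,0.8],[0,0,0,0,0,0,0.8],[0,0,0,0,0,0,0.8],[0,0,0,0,0,0,0.8]]]'
```

```text
t: 10.15
tool_pos: [0.4258, 0.127, 0.0432]
eef_rot: [[-0.004, 1.0, 0.002], [1.0, 0.004, 0.0], [0.0, 0.002, -1.0]]
contact_force: [0.6, -1.1, -0.4]
opening: 0.0727
grasp_force: 0.0
t: 10.65
tool_pos: [0.4255, 0.1267, 0.0431]
eef_rot: [[-0.003, 1.0, 0.002], [1.0, 0.003, 0.0], [0.0, 0.002, -1.0]]
contact_force: [-3.6, -0.6, 13.6]
opening: 0.0496
grasp_force: 28.6
```

```bash
python3 -m pendant '[[[0,0,0.3,0,0,0,0.8],[0,0,0.7,0,0,0,0.8],[0,0,0.9,0,0,0,0.8],[0.4,0.12,0.35,0,0,0,0.8],[0.8,0.26,0,0,0,0,0.8],[0.95,0.3,0,0,0,0,0.8],[0.95,0.3,0,0,0,0,0.8],[0.95,0.3,0,0,0,0,0.8]]]'; python3 -m pendant '[[[0.8,0.26,0,0,0,0,0.8],[0.4,0.14,0,0,0,0,0.8],[0,0,0,0,0,0,0.8],[0,0,-0.6,0,0,0,0.8],[0,0,-0.8,0,0,0,0.8],[0,0,-0.4,0,0,0,0.8],[0,0,-0.15,0,0,0,0.8],[0,0,0,0,0,0,0.8]]]'; python3 -m pendant '[[[0,0,0,0,0,0,0.8]]]'
```

```text
t: 11.45
tool_pos: [0.5884, 0.178, 0.1334]
eef_rot: [[-0.003, 1.0, 0.001], [1.0, 0.003, 0.0], [0.0, 0.001, -1.0]]
contact_force: [-0.8, 0.1, -1.1]
opening: 0.0491
grasp_force: 31.9
t: 12.25
tool_pos: [0.6347, 0.1937, 0.0543]
eef_rot: [[-0.004, 1.0, -0.001], [1.0, 0.004, -0.0], [-0.0, -0.001, -1.0]]
contact_force: [-0.3, -0.9, -1.2]
opening: 0.0493
grasp_force: 31.8
t: 12.35
tool_pos: [0.6355, 0.194, 0.0555]
eef_rot: [[-0.004, 1.0, 0.001], [1.0, 0.004, 0.001], [0.001, 0.001, -1.0]]
contact_force: [0.2, 1.0, -1.0]
opening: 0.0491
grasp_force: 31.8
```

```bash
python3 -m pendant '[[[0,0,-0.1,0,0,0,0.8],[0,0,-0.06,0,0,0,0.8],[0,0,-0.04,0,0,0,0.8],[0,0,0,0,0,0,0.8]]]'
```

```text
t: 12.75
tool_pos: [0.6353, 0.1939, 0.0482]
eef_rot: [[-0.004, 1.0, 0.001], [1.0, 0.004, -0.0], [-0.0, 0.001, -1.0]]
contact_force: [-11.4, -4.4, 28.3]
opening: 0.049
grasp_force: 34.4
```

```bash
python3 -m pendant '[[[0,0,0.03,0,0,0,0.4],[0,0,0,0,0,0,0.1],[0,0,0,0,0,0,0],[0,0,0.4,0,0,0,0],[0,0,1,0,0,0,0],[0,0,1,0,0,0,0],[-0.4,-0.4,1,0,0,0,0],[-0.8,-0.9,0.5,0,0,0,0]]]';  python3 -m pendant '[[[-0.9,-0.95,0,0,0,0,0],[-0.9,-0.95,0,0,0,0,0],[-0.9,-0.95,0,0,0,0,0],[-0.6,-0.6,0,0,0,0,0],[-0.23,-0.2,0,0,0,0,0],[0,0,0,0,0,0,0],[0,0,0,0,0,0,0]]]'
python3 - <<'E'
from h import *
nets("wrist","bottle_a_mid")
near("wrist",[.446,-.004],0,.066,.019)
cv2.imwrite("pics/w2.png",snapshot("wrist"));cv2.imwrite("pics/s2.png",snapshot("scene"))
E
```

```text
t: 13.55
tool_pos: [0.5892, 0.1457, 0.2067]
eef_rot: [[-0.007, 1.0, 0.005], [1.0, 0.007, 0.003], [0.002, 0.005, -1.0]]
contact_force: [1.0, -0.9, 0.5]
opening: 0.0853
grasp_force: 0.0
t: 14.25
tool_pos: [0.4527, 0.0031, 0.2031]
eef_rot: [[-0.004, 1.0, 0.001], [1.0, 0.004, 0.0], [0.0, 0.001, -1.0]]
contact_force: [0.1, -0.5, -0.7]
opening: 0.0856
grasp_force: 0.0
wrist bottle_a_mid [([0.44, -0.007, 0.048], 0.95)]
wrist pix [313.  192.1] area 1800 model 1801 xy [ 0.4442 -0.0019] tool [0.4526 0.0034 0.2025]
```

View pics/w2.png

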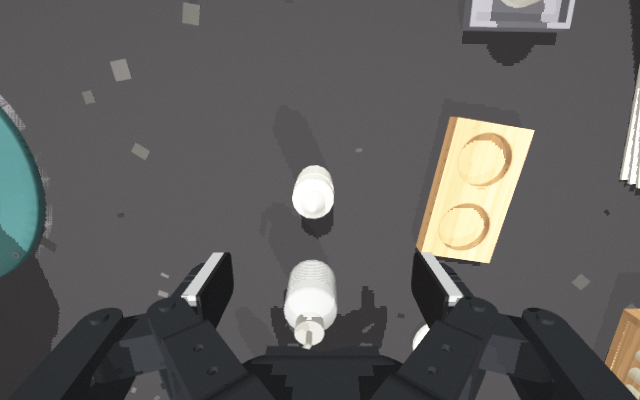

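View pics/s2.png

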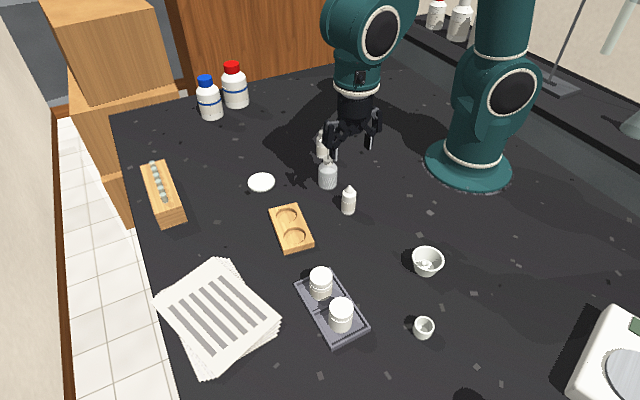

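The dropper bottle stands at (313,192), and the recesses are at (484,160) and (464,227). The scene view shows both jars upright, one per bay.

```bash
python3 -m pendant '[[[-0.2,-0.18,-0.4,0,0,0,0],[0,0,-1,0,0,0,0],[0,0,-1,0,0,0,0],[0,0,-1,0,0,0,0],[0,0,-0.4,0,0,0,0],[0,0,0,0,0,0,0],[0,0,0,0,0,0,0]]]' 25
python3 - <<'E'
from h import *
class S:pass
import h
st=dict(state()); real=h.state
fk={**st,"tool_pos":np.array([.4526,.0034,.2025]),"eef_rot":np.array([[-.004,1,.001],[1,.004,0],[0,.001,-1.]])}
h.state=lambda:fk
print(plane("wrist",[[484,160],[464,227]],.02).round(4))
E
```

```text
t: 15.2
tool_pos: [0.4442, -0.0044, 0.0508]
eef_rot: [[-0.004, 1.0, -0.0], [1.0, 0.004, 0.0], [0.0, -0.0, -1.0]]
contact_force: [0.8, -0.8, 0.7]
opening: 0.0854
grasp_force: 0.0
[[ 0.6186  0.0259]
 [ 0.6081 -0.0477]]
```

```bash
python3 -m pendant '[[[0,0,-0.18,0,0,0,0],[0,0,0,0,0,0,0.4],[0,0,0,0,0,0,0.6],[0,0,0,0,0,0,0.9],[0,0,0,0,0,0,0.9],[0,0,0,0,0,0,0.9],[0,0,0,0,0,0,0.9],[0,0,0,0,0,0,0.9]]]'
```

```text
t: 16.0
tool_pos: [0.4441, -0.0049, 0.0437]
eef_rot: [[-0.004, 1.0, 0.001], [1.0, 0.004, -0.0], [-0.0, 0.001, -1.0]]
contact_force: [-0.4, 0.2, 6.5]
opening: 0.0372
grasp_force: 25.8
```

```bash
python3 -m pendant '[[[0,0,0.3,0,0,0,0.9],[0,0,0.7,0,0,0,0.9],[0,0,0.7,0,0,0,0.9],[0.4,0.06,0.3,0,0,0,0.9],[0.8,0.15,0,0,0,0,0.9],[0.96,0.15,0,0,0,0,0.9],[0.9,0.15,0,0,0,0,0.9],[0.8,0.15,0,0,0,0,0.9]]]'; python3 -m pendant '[[[0.4,0.08,0,0,0,0,0.9],[0.1,0.02,0,0,0,0,0.9],[0,0,0,0,0,0,0.9],[0,0,-0.4,0,0,0,0.9],[0,0,-0.6,0,0,0,0.9],[0,0,-0.3,0,0,0,0.9],[0,0,0,0,0,0,0.9],[0,0,0,0,0,0,0.9]]]'
```

```text
t: 16.8
tool_pos: [0.5998, 0.0218, 0.1242]
eef_rot: [[-0.004, 1.0, 0.0], [1.0, 0.004, 0.0], [0.0, 0.0, -1.0]]
contact_force: [0.3, 0.0, -0.9]
opening: 0.0369
grasp_force: 25.5
t: 17.6
tool_pos: [0.6181, 0.0256, 0.0715]
eef_rot: [[-0.004, 1.0, -0.0], [1.0, 0.004, 0.0], [0.0, -0.0, -1.0]]
contact_force: [0.6, 0.5, -0.4]
opening: 0.0369
grasp_force: 25.5
```

Bottle underside is now at about 0.028, just above the block. I'll lower it into the recess.

```bash
python3 -m pendant '[[[0,0,-0.2,0,0,0,0.9],[0,0,-0.15,0,0,0,0.9],[0,0,-0.06,0,0,0,0.9],[0,0,-0.04,0,0,0,0.9],[0,0,-0.02,0,0,0,0.9],[0,0,0,0,0,0,0.9],[0,0,0,0,0,0,0.9]]]'
```

```text
t: 18.3
tool_pos: [0.6184, 0.0256, 0.0526]
eef_rot: [[-0.004, 1.0, 0.0], [1.0, 0.004, -0.0], [-0.0, 0.0, -1.0]]
contact_force: [-0.4, 0.6, -1.4]
opening: 0.037
grasp_force: 25.5
```

```bash
python3 -m pendant '[[[0,0,-0.02,0,0,0,0.9],[0,0,-0.01,0,0,0,0.9],[0,0,0,0,0,0,0.9]]]'
```

```text
t: 18.6
tool_pos: [0.6184, 0.0256, 0.0517]
eef_rot: [[-0.004, 1.0, 0.0], [1.0, 0.004, -0.0], [-0.0, 0.0, -1.0]]
contact_force: [-1.9, -0.1, 6.5]
opening: 0.0374
grasp_force: 26.2
```

```bash
python3 -m pendant '[[[0,0,0,0,0,0,0.6],[0,0,0,0,0,0,0.3],[0,0,0,0,0,0,0],[0,0,0,0,0,0,0],[0,0,0.5,0,0,0,0],[0,0,1,0,0,0,0],[0,0,1,0,0,0,0],[-0.4,-0.5,1,0,0,0,0]]]';  python3 -m pendant '[[[-0.8,-0.95,0.3,0,0,0,0],[-0.8,-0.95,0,0,0,0,0],[-0.8,-1,0,0,0,0,0],[-0.8,-1,0,0,0,0,0],[-0.8,-1,0,0,0,0,0],[-0.8,-0.95,0,0,0,0,0],[-0.5,-0.6,0,0,0,0,0],[-0.06,-0.05,0,0,0,0,0]]]'; python3 -m pendant '[[[0,0,0,0,0,0,0],[0,0,0,0,0,0,0]]]'
python3 - <<'E'
from h import *
nets("wrist","bottle_b_mid")
near("wrist",[.388,-.254],0,.085,(.019,.012))
cv2.imwrite("pics/w3.png",snapshot("wrist"))
E
```

```text
t: 19.4
tool_pos: [0.6028, 0.008, 0.1928]
eef_rot: [[-0.007, 1.0, 0.001], [1.0, 0.007, 0.002], [0.002, 0.001, -1.0]]
contact_force: [1.0, -0.7, 1.8]
opening: 0.0853
grasp_force: 0.0
t: 20.2
tool_pos: [0.3882, -0.2538, 0.2031]
eef_rot: [[0.002, 1.0, -0.001], [1.0, -0.002, -0.001], [-0.001, -0.001, -1.0]]
contact_force: [0.4, 1.4, -0.3]
opening: 0.0854
grasp_force: 0.0
t: 20.4
tool_pos: [0.3915, -0.25, 0.203]
eef_rot: [[-0.005, 1.0, 0.0], [1.0, 0.005, 0.0], [0.0, 0.0, -1.0]]
contact_force: [-0.5, 0.3, 0.5]
opening: 0.0852
grasp_force: 0.0
wrist bottle_b_mid [([0.387, -0.259, 0.046], 0.67)]
wrist pix [317.6 192.9] area 1884 model 1525 xy [ 0.3875 -0.2576] tool [ 0.3915 -0.2499  0.2029]
```

View pics/w3.png

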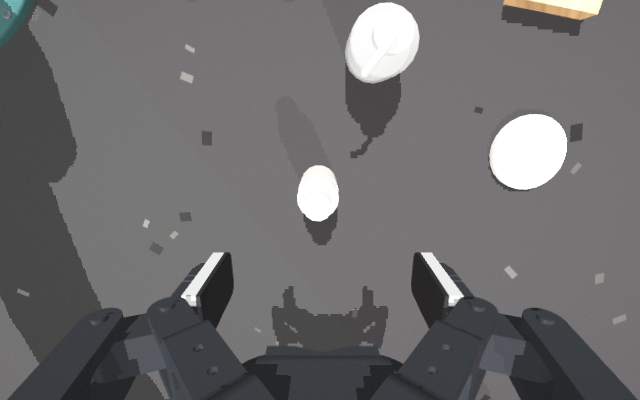

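The cap bottle is at (318,193), nearly centred. The tile is at (528,150), and the wash bottle at (380,45) is well clear.

```bash
python3 - <<'E'
from h import *
print(plane("wrist",[[528,151]],.008).round(4))
E
python3 -m pendant '[[[-0.1,-0.16,-0.4,0,0,0,0],[0,0,-1,0,0,0,0],[0,0,-1,0,0,0,0],[0,0,-1,0,0,0,0],[0,0,-0.5,0,0,0,0],[0,0,-0.1,0,0,0,0],[0,0,0,0,0,0,0],[0,0,0,0,0,0,0.4]]]' 25;  python3 -m pendant '[[[0,0,0,0,0,0,0.6],[0,0,0,0,0,0,0.9],[0,0,0,0,0,0,0.9],[0,0,0,0,0,0,0.9],[0,0,0,0,0,0,0.9],[0,0,0,0,0,0,0.9]]]'
```

```text
[[ 0.6094 -0.2194]]
t: 21.4
tool_pos: [0.3876, -0.2574, 0.0441]
eef_rot: [[-0.004, 1.0, 0.001], [1.0, 0.004, -0.001], [-0.001, 0.001, -1.0]]
contact_force: [0.0, 0.5, -0.7]
opening: 0.0734
grasp_force: 0.0
t: 22.0
tool_pos: [0.3872, -0.2575, 0.0438]
eef_rot: [[-0.004, 1.0, 0.001], [1.0, 0.004, -0.001], [-0.001, 0.001, -1.0]]
contact_force: [-1.2, 0.5, 11.7]
opening: 0.0375
grasp_force: 26.5
```

```bash
python3 -m pendant '[[[0,0,0.3,0,0,0,0.9],[0,0,0.7,0,0,0,0.9],[0,0,0.7,0,0,0,0.9],[0.5,0,0.3,0,0,0,0.9],[0.9,0,0,0,0,0,0.9],[0.9,0.1,0,0,0,0,0.9],[0.9,0.5,0,0,0,0,0.9],[0.9,0.8,0,0,0,0,0.9]]]'; python3 -m pendant '[[[0.8,0.9,0,0,0,0,0.9],[0.5,0.9,0,0,0,0,0.9],[0.12,0.9,0,0,0,0,0.9],[0,0.7,0,0,0,0,0.9],[0,0.4,0,0,0,0,0.9],[0,0.04,0,0,0,0,0.9],[0,0,0,0,0,0,0.9],[0,0,0,0,0,0,0.9]]]'; python3 -m pendant '[[[0,0,-0.4,0,0,0,0.9],[0,0,-0.6,0,0,0,0.9],[0,0,-0.3,0,0,0,0.9],[0,0,0,0,0,0,0.9],[0,0,0,0,0,0,0.9]]]'
```

```text
t: 22.8
tool_pos: [0.5519, -0.2022, 0.1239]
eef_rot: [[-0.0, 1.0, 0.0], [1.0, 0.0, -0.001], [-0.001, 0.0, -1.0]]
contact_force: [0.1, 0.1, -1.3]
opening: 0.0372
grasp_force: 25.5
t: 23.6
tool_pos: [0.6076, -0.0494, 0.1231]
eef_rot: [[-0.002, 1.0, -0.0], [1.0, 0.002, -0.001], [-0.001, -0.0, -1.0]]
contact_force: [-0.3, -0.0, -0.3]
opening: 0.0373
grasp_force: 25.5
t: 24.1
tool_pos: [0.6077, -0.0477, 0.071]
eef_rot: [[-0.003, 1.0, -0.0], [1.0, 0.003, 0.0], [0.0, -0.0, -1.0]]
contact_force: [-0.0, -0.9, -0.5]
opening: 0.0372
grasp_force: 25.5
```

```bash
python3 -m pendant '[[[0,0,-0.2,0,0,0,0.9],[0,0,-0.15,0,0,0,0.9],[0,0,-0.06,0,0,0,0.9],[0,0,-0.04,0,0,0,0.9],[0,0,-0.01,0,0,0,0.9],[0,0,0,0,0,0,0.9],[0,0,0,0,0,0,0.9]]]';python3 -m pendant '[[[0,0,-0.02,0,0,0,0.9],[0,0,0,0,0,0,0.9]]]'
```

```text
t: 24.8
tool_pos: [0.6078, -0.0476, 0.0528]
eef_rot: [[-0.004, 1.0, 0.0], [1.0, 0.004, -0.0], [-0.0, 0.0, -1.0]]
contact_force: [-0.2, 0.4, -0.5]
opening: 0.0373
grasp_force: 25.5
t: 25.0
tool_pos: [0.6078, -0.0475, 0.0519]
eef_rot: [[-0.004, 1.0, 0.0], [1.0, 0.004, -0.0], [-0.0, 0.0, -1.0]]
contact_force: [1.0, -0.4, 0.2]
opening: 0.0373
grasp_force: 25.6
```

```bash
python3 -m pendant '[[[0,0,-0.02,0,0,0,0.9],[0,0,0,0,0,0,0.9],[0,0,0,0,0,0,0.6],[0,0,0,0,0,0,0.3],[0,0,0,0,0,0,0],[0,0,0,0,0,0,0],[0,0,0.5,0,0,0,0],[0,0,1,0,0,0,0]]]';  python3 -m pendant '[[[0,0,1,0,0,0,0],[0,0,1,0,0,0,0],[-0.1,0.5,0.3,0,0,0,0],[-0.25,0.95,0,0,0,0,0],[-0.25,1,0,0,0,0,0],[-0.25,1,0,0,0,0,0],[-0.25,1,0,0,0,0,0],[-0.25,1,0,0,0,0,0]]]'; python3 -m pendant '[[[-0.25,1,0,0,0,0,0],[-0.25,1,0,0,0,0,0],[-0.25,1,0,0,0,0,0],[-0.25,1,0,0,0,0,0],[-0.25,0.8,0,0,0,0,0],[-0.2,0.5,0,0,0,0,0],[0,0,0,0,0,0,0],[0,0,0,0,0,0,0]]]'
python3 - <<'E'
from h import *
nets("wrist","crucible_mid")
cv2.imwrite("pics/w4.png",snapshot("wrist"));print(state()["tool_pos"])
cv2.imwrite("pics/s4.png",snapshot("scene"))
E
```

```text
t: 25.8
tool_pos: [0.606, -0.0474, 0.1091]
eef_rot: [[-0.004, 1.0, -0.005], [1.0, 0.004, 0.001], [0.001, -0.005, -1.0]]
contact_force: [0.2, 0.1, 1.2]
opening: 0.0854
grasp_force: 0.0
t: 26.6
tool_pos: [0.5526, 0.1724, 0.2026]
eef_rot: [[-0.004, 1.0, -0.001], [1.0, 0.004, -0.0], [-0.0, -0.001, -1.0]]
contact_force: [1.4, 0.2, 0.2]
opening: 0.0854
grasp_force: 0.0
t: 27.4
tool_pos: [0.4951, 0.3826, 0.2024]
eef_rot: [[-0.005, 1.0, -0.001], [1.0, 0.005, -0.001], [-0.001, -0.001, -1.0]]
contact_force: [0.8, -0.5, -0.3]
opening: 0.0854
grasp_force: 0.0
wrist crucible_mid []
[0.49614167 0.381421   0.20278566]
```

View pics/w4.png

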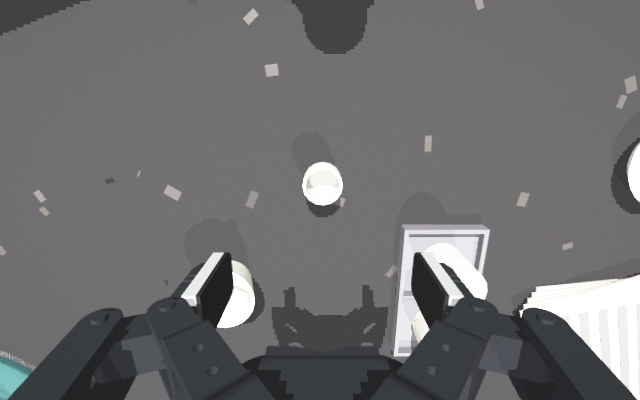

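View pics/s4.png

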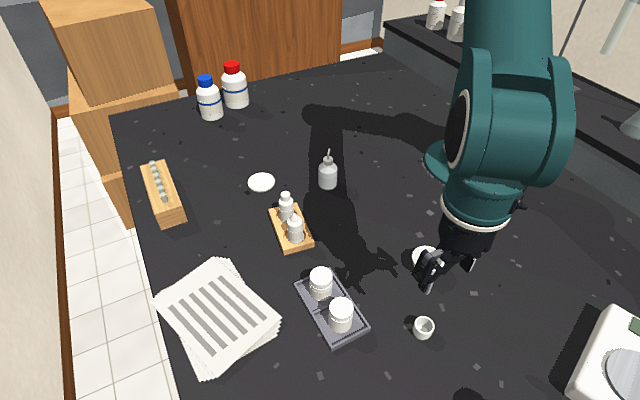

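The crucible rim is centred at about (323,183). Both bottles stand upright in their recesses.

```bash
python3 - <<'E'
from h import *
im=cv2.imread("pics/w4.png");near("wrist",[.496,.382],.012,.036,.020)
print(plane("wrist",[[323,183]],.036).round(4))
E
```

```text
wrist pix [322.  183.3] area 1429 model 1385 xy [0.4963 0.3804] tool [0.4961 0.3816 0.2029]
[[0.4973 0.3831]]
```

```bash
python3 -m pendant '[[[0.02,0,-0.4,0,0,0,0],[0,0,-1,0,0,0,0],[0,0,-1,0,0,0,0],[0,0,-1,0,0,0,0],[0,0,-0.7,0,0,0,0],[0,0,-0.3,0,0,0,0],[0,0,-0.1,0,0,0,0],[0,0,0,0,0,0,0]]]' 20;  python3 -m pendant '[[[0,0,0,0,0,0,0.3],[0,0,0,0,0,0,0.5],[0,0,0,0,0,0,0.8],[0,0,0,0,0,0,0.8],[0,0,0,0,0,0,0.8],[0,0,0,0,0,0,0.8]]]'
```

```text
t: 28.45
tool_pos: [0.4967, 0.3826, 0.0234]
eef_rot: [[-0.004, 1.0, 0.0], [1.0, 0.004, 0.0], [0.0, 0.0, -1.0]]
contact_force: [-0.5, -0.1, 1.0]
opening: 0.0858
grasp_force: 0.0
t: 29.05
tool_pos: [0.4969, 0.3827, 0.0239]
eef_rot: [[-0.003, 1.0, 0.001], [1.0, 0.003, 0.001], [0.0, 0.001, -1.0]]
contact_force: [-1.2, -2.0, 6.9]
opening: 0.0391
grasp_force: 19.5
```

```bash
python3 -m pendant '[[[0,0,0.3,0,0,0,0.8],[0,0,0.7,0,0,0,0.8],[0,0,1,0,0,0,0.8],[0,0,1,0,0,0,0.8],[0.1,-0.4,0.6,0,0,0,0.8],[0.2,-0.8,0,0,0,0,0.8],[0.2,-1,0,0,0,0,0.8],[0.2,-1,0,0,0,0,0.8]]]'; python3 -m pendant '[[[0.2,-1,0,0,0,0,0.8],[0.2,-1,0,0,0,0,0.8],[0.2,-1,0,0,0,0,0.8],[0.2,-1,0,0,0,0,0.8],[0.2,-1,0,0,0,0,0.8],[0.2,-1,0,0,0,0,0.8],[0.2,-1,0,0,0,0,0.8],[0.2,-1,0,0,0,0,0.8]]]'; python3 -m pendant '[[[0.2,-1,0,0,0,0,0.8],[0.2,-1,0,0,0,0,0.8],[0.2,-1,0,0,0,0,0.8],[0.1,-0.6,0,0,0,0,0.8],[0.05,-0.3,0,0,0,0,0.8],[0,0,0,0,0,0,0.8],[0,0,0,0,0,0,0.8]]]'
python3 - <<'E'
from h import *
cv2.imwrite("pics/w5.png",snapshot("wrist"));cv2.imwrite("pics/t5.png",snapshot("top"));print(state()["tool_pos"])
E
```

```text
t: 29.85
tool_pos: [0.5245, 0.2533, 0.1681]
eef_rot: [[-0.004, 1.0, 0.001], [1.0, 0.004, 0.0], [0.0, 0.001, -1.0]]
contact_force: [1.0, -0.1, 0.0]
opening: 0.0387
grasp_force: 20.7
t: 30.65
tool_pos: [0.5886, -0.0671, 0.168]
eef_rot: [[-0.004, 1.0, 0.001], [1.0, 0.004, -0.0], [-0.0, 0.001, -1.0]]
contact_force: [0.8, 0.8, 0.7]
opening: 0.0388
grasp_force: 20.7
t: 31.35
tool_pos: [0.6185, -0.2199, 0.1673]
eef_rot: [[-0.005, 1.0, 0.0], [1.0, 0.005, 0.001], [0.001, 0.0, -1.0]]
contact_force: [-0.2, 0.7, -0.5]
opening: 0.0388
grasp_force: 20.7
[ 0.61865252 -0.21956049  0.16732624]
```

View pics/w5.png

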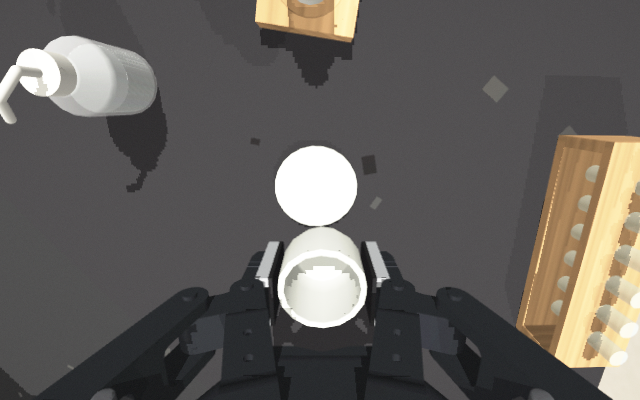

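The tile shows in full, centred at (316,186). The held crucible's rim is centred at about (322,288).

```bash
python3 - <<'E'
from h import *
print(plane("wrist",[[316.3,186]],.008).round(4),plane("wrist",[[322,288]],.1794).round(4))
near("wrist",[.6105,-.221],0,.008,.04)
E
```

```text
[[ 0.6134 -0.2191]] [[ 0.6188 -0.2202]]
wrist pix [319.1 239.2] area 12367 model 4578 xy [ 0.6162 -0.2779] tool [ 0.6186 -0.2198  0.1673]
```

```bash
python3 -m pendant '[[[-0.16,-0.03,-0.4,0,0,0,0.8],[0,0,-0.9,0,0,0,0.8],[0,0,-0.9,0,0,0,0.8],[0,0,-0.6,0,0,0,0.8],[0,0,-0.3,0,0,0,0.8],[0,0,-0.15,0,0,0,0.8],[0,0,-0.05,0,0,0,0.8],[0,0,0,0,0,0,0.8]]]'; python3 -m pendant '[[[0,0,0,0,0,0,0.8]]]'
```

```text
t: 32.3
tool_pos: [0.6126, -0.2227, 0.0359]
eef_rot: [[-0.004, 1.0, 0.001], [1.0, 0.004, -0.0], [-0.0, 0.001, -1.0]]
contact_force: [-0.5, -0.9, -0.5]
opening: 0.0387
grasp_force: 20.7
t: 32.4
tool_pos: [0.6126, -0.2229, 0.0361]
eef_rot: [[-0.004, 1.0, 0.001], [1.0, 0.004, -0.001], [-0.001, 0.001, -1.0]]
contact_force: [-0.8, -0.5, -0.5]
opening: 0.0388
grasp_force: 20.7
```

```bash
python3 -m pendant '[[[-0.01,0.04,-0.05,0,0,0,0.8],[0,0,-0.03,0,0,0,0.8],[0,0,-0.02,0,0,0,0.8],[0,0,0,0,0,0,0.8],[0,0,0,0,0,0,0.8]]]'
```

```text
t: 32.9
tool_pos: [0.6118, -0.221, 0.0319]
eef_rot: [[-0.004, 1.0, 0.0], [1.0, 0.004, -0.0], [-0.0, 0.0, -1.0]]
contact_force: [-5.0, 3.1, 13.6]
opening: 0.0387
grasp_force: 22.0
```

Contact. I'll release, retreat up and aside, and check.

```bash
python3 -m pendant '[[[0,0,0.02,0,0,0,0.6],[0,0,0,0,0,0,0.4],[0,0,0,0,0,0,0.1],[0,0,0,0,0,0,0],[0,0,0.4,0,0,0,0],[0,0,1,0,0,0,0],[0,0,1,0,0,0,0],[0,0,1,0,0,0,0]]]'; python3 -m pendant '[[[0,-0.5,1,0,0,0,0],[-0.3,-1,0,0,0,0,0],[-0.3,-1,0,0,0,0,0],[-0.3,-1,0,0,0,0,0],[-0.3,-1,0,0,0,0,0],[-0.3,-0.5,0,0,0,0,0],[0,0,0,0,0,0,0],[0,0,0,0,0,0,0]]]'
python3 - <<'E'
from h import *
nets("top","mortar_mid","wash_bottle_mid")
t=snapshot("top");s=snapshot("scene")
cv2.imwrite("pics/s6.png",cv2.resize(s[120:360,220:460],None,fx=2.4,fy=2.4));cv2.imwrite("pics/t6.png",cv2.resize(t[130:270,170:450],None,fx=2.8,fy=2.8))
near("scene",[.612,-.221],.02,.044,.02)
E
```

```text
t: 33.7
tool_pos: [0.6116, -0.221, 0.1705]
eef_rot: [[-0.004, 1.0, 0.001], [1.0, 0.004, -0.0], [-0.0, 0.001, -1.0]]
contact_force: [0.6, -0.0, -0.1]
opening: 0.0855
grasp_force: 0.0
t: 34.5
tool_pos: [0.5516, -0.4211, 0.2087]
eef_rot: [[-0.003, 1.0, 0.001], [1.0, 0.003, -0.0], [-0.0, 0.001, -1.0]]
contact_force: [0.2, 1.1, -0.2]
opening: 0.0856
grasp_force: 0.0
top mortar_mid [([0.391, 0.254, 0.024], 0.95)]
top wash_bottle_mid [([0.441, -0.124, 0.048], 0.57), ([0.632, 0.278, 0.04], 0.2)]
scene pix [260.7 179.8] area 499 model 190 xy [ 0.6199 -0.1974] tool [ 0.5522 -0.4203  0.208 ]
```

View pics/s6.png

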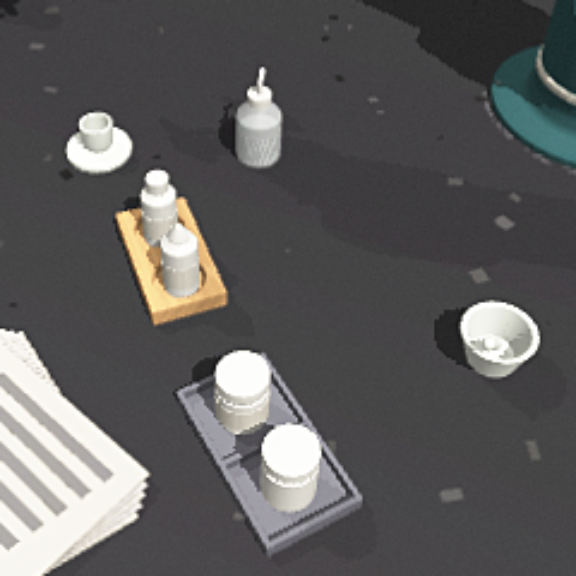

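View pics/t6.png

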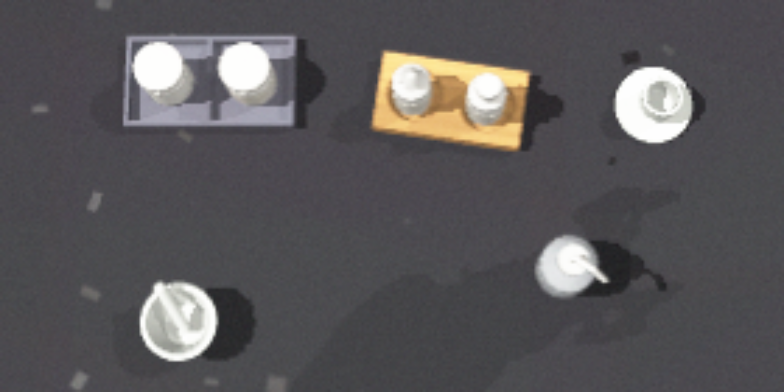

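Everything is upright in its place: jars in both bays, bottles in both recesses, crucible on the tile. Crucible rim and tile centres are at crop (662,97) and (653,105), so I'll check that centring numerically.

```bash
python3 - <<'E'
from h import *
f=lambda x,y:[170+(x+.5)/2.8-.5,130+(y+.5)/2.8-.5]
print("cruc",plane("top",[f(662,97)],.044),"tile",plane("top",[f(653,104.5)],.008))
g=lambda x,y:[220+(x+.5)/2.4-.5,120+(y+.5)/2.4-.5]
print("scene cruc",plane("scene",[g(95.5,122)],.044),"tile",plane("scene",[g(99.5,148)],.008))
E
```

```text
cruc [[ 0.61002954 -0.22362482]] tile [[ 0.61127271 -0.22096823]]
scene cruc [[ 0.61171312 -0.22368263]] tile [[ 0.61322389 -0.21709444]]
```

```bash
python3 -c "
from bench import *
print(sign_off())"
```

```text
the job is handed in; nothing more can be done
None
```

The job is handed in at about 35 s on the robot's clock: the last pictures show both jars upright in the tray bays, both bottles in the block recesses, the crucible about 3 mm (top view) to 7 mm (scene view) off the tile's centre, and the mortar and wash bottle not visibly moved.

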